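# Clear the crate timber off the optical table into the hanging bin and shut its lid

## Task

Clear the three bits of crate timber (the notched batten, the L-shaped chock and the plywood pad that has slid under the instrument riser) off the optical table into the bin hanging on its side, then lower the bin's lid until it is fully shut, without slamming it. Leave the optics mount and the handheld meter where they are.

Things in the scene. Friction and masses are not known exactly. Their poses are not given: they have to be found in the camera images.
- pad: Flat packing pad, 110 mm (its x) by 150 mm (its y), 28 mm thick: plywood topped with soft cork (friction about 1). 0.2 to 0.42 kg. It lies on the table (friction about 0.4) mostly under the riser's board, its front (-x) edge showing. Too wide to grasp; fingertips pressed on the cork with 15 to 25 N drag it along, lighter ones slip. Origin: centre of its underside.
- batten: Notched softwood batten, 120 mm long (its x), 45 mm wide, 41 mm high; over the last 40 mm at its +x end only 22 mm high. 0.08 to 0.15 kg. It lies loose on the table. Origin: centre of its underside.
- chock: L-shaped softwood chock: base 90 mm (its x) by 70 mm (its y), 22 mm thick, with an upright 24 mm thick and 64 mm high in all along its +x end. 0.07 to 0.14 kg. It stands on its base on the table. Origin: centre of its underside.
- bin: Grey plastic bin fixed to the left side of the table, its rim 4 mm below the table top: 380 mm (world x) by 220 mm (world y) outside, walls 4 mm, 180 mm deep. The table (top at z = 0) ends in a straight edge along x, 113 mm to the -y side of the bin's middle. Origin: centre of the bin's underside; axes as the world's.
- bin_mouth (a point): Centre of the bin's open mouth, at table-top height.
- lid_hinge (a point): Middle of the lid's hinge line, which runs along world x on the bin's outer (+y) rim.
- lid_edge (a point): Middle of the lid's free edge, on its outer face (the face that is on top when shut); 216 mm from the hinge line.
- lid (a joint): Angle of the bin's lid, a flat grey panel 380 by 216 mm, 6 mm thick: 0 = shut, level and about flush with the table top; 1.57 = upright; it starts open, near upright, at 1.4 to 1.85 (stop at 1.9). The stiff friction hinge holds it at any angle; moving it takes 2 to 4 N at the free edge.
- riser: Instrument riser, fixed: board 190 mm deep (its x) by 300 mm wide (its y), its underside 200 mm above the table, on 24 mm steel legs at the four corners, with an oscilloscope on top (218 to 396 mm up, 280 mm wide, its front 30 mm behind the board's front edge). Open in front and behind. Origin: on the table under the board's middle; its front looks to -x.
- riser_edge (a point): Middle of the lower front edge of the riser's board.
- mount: Black optics mount to be left alone: a post holder on a round base 72 mm across with a square lens cell on top, 130 mm high, 0.45 kg. Origin: centre of its underside.
- meter: Beige handheld optical power meter to be left alone: 150 mm (its x) by 85 by 36 mm, lying flat. Origin: centre of its underside.

How it is judged:
By the outcome, as a careful person would: the job done as asked, in the order asked, and still so for the second after the job is handed in, with the robot touching nothing.
It also fails if it takes over 72 s, if anything falls off the work surface, if the arm or the gripper's body presses on something with over 40 N, if the wrist force passes 120 N, or if a joint passes its speed limit or range.

## Robot

A 6-joint arm with a two-finger parallel gripper is mounted at the origin on the work surface. World frame = base frame: x ahead of the robot, y to its left, z up, the work surface at z = 0. Lengths are in mm, angles in rad, forces in N, time in s.
With the tool pointing down it reaches from about 275 to 825 mm from the base axis. Payload 5.2 kg.
Tool frame: the origin (TCP) lies at the very end of the fingers, on their centre line; the grasp point (between the pads) lies 19 mm behind it; z points along the fingers, y is the line along which they close (so a half turn about z gives the same grasp; the last joint's range is limited). The gripper opens to 93 mm and grips with 3 to 60 N. Pads are 15 mm wide; open, the fingers measure 128 mm over their backs; the gripper's body (75 mm by 188 mm) begins 65 mm behind the grasp point.
Start: joints at [1.064, 0.259, 1.535, -0, 1.348, -0.203], TCP at [164.509, 524.825, 218.653] pointing down, gripper open.
Joint ranges: [-3.14, 3.14], [-0.91, 2.08], [0.19, 2.58], [-1.22, 4.36], [0.22, 2.71], [-3.12, 3.12]. Speed limits (rad/s): [2.57, 2.57, 3.14, 3.14, 3.14, 3.14].

## Interface

Orientations are given as [roll, pitch, yaw] about the fixed x, y, z axes, in that order (R = Rz(yaw) Ry(pitch) Rx(roll)).
In Python, from bench import robot gives the robot as it stands. The module is installed in compiled form; this text tells all that it offers. Calls block until the motion is done:
- robot.move_ptp(position, orientation): joint-space move of the TCP to a pose.
- robot.move_linear(position, ori=None, speed=150, f_stop=None): straight line of the TCP; ori=None keeps the orientation; speed is the mean speed in mm/s. With f_stop (N) it stops when the force on the tool has changed by that much, and returns True; else False.
- robot.move_j(angles): joint-space move.
- robot.move_gripper(opening): opening from 0.0 (shut) to 1.0 (fully open); the grip force is fixed at half the most; returns when the fingers have stopped.
- robot.sleep(seconds).
- robot.inverse_kinematics(position, orientation): joint angles nearest the present ones, or None.
- robot.get_image(name): name is "scene" or "top" or "wrist"; returns a dict with "img" (420x560x3 uint8, blue, green, red), "fovy" (degrees; the focal length in pixels is half the picture's height over the tangent of half this angle, whatever the lens; pixels are square), "cx", "cy" (the principal point, pixels), "k1" (the pictures are not rectified: a ray, as slopes to the right and down, at radius r is drawn at 1 + k1 r^2 times it, then the intrinsics apply), "eye" and "orientation" of the camera in the world. Camera axes: x right, y down, z forward; pixel columns grow to the right and rows downward; lengths in mm; the calibration is good to about 2 mm. A picture is of the moment at which its call begins. There is no depth.
A pose or a line that the arm cannot do raises robot.MotionError and nothing moves.
- robot.hand_in(): hands the job in; it is judged then, once.
Readings, each from a call of its own:
- robot.current_t(): time.
- robot.current_qpos(): joint angles.
- robot.current_joint_vel(): joint speeds.
- robot.current_joint_efforts(): joint torques, N m.
- robot.current_tcp_pos(): TCP position.
- robot.current_eef_rot(): TCP orientation.
- robot.current_contact_force(): force on the tool from outside, world axes, zero at the start.
- robot.current_ft_torque(): the same for the moment, N m.
- robot.current_gripper_width(): opening from 0.0 (shut) to 1.0 (fully open).
- robot.current_finger_force(): force on a finger pad.
Only numpy, scipy, OpenCV 4.12 (cv2) and the standard library are available. Lean on these libraries where they do the work, as an engineer would, in place of code of your own. Each camera call takes 0.05 s, during which the arm holds its last target. There are 200 camera calls.

## Working session

There is one attempt and no reset: what is moved stays moved. The work goes in short steps, each a Python script; the robot and the scene stay as the last script left them, time stands still between calls to the robot, and variables do not carry over. Pictures are saved under pics/ and viewed, at most 10 in all, crops included, and the job is handed in when it is done.

```bash
mkdir -p pics; python3 - <<'E'
from bench import robot
import cv2
for n in("scene","top","wrist"):
    d=robot.get_image(n); cv2.imwrite(f"pics/{n}0.png",d["img"]); print(n,{k:v for k,v in d.items() if k!="img"})
print(robot.current_t())
E
```

```text
scene {'fovy': 57.61824546533665, 'cx': 279.2961576420096, 'cy': 213.53339280414394, 'k1': 0.030123782371324927, 'eye': array([ 426.07450016,  108.63176331, 1013.9795081 ]), 'orientation': array([-2.83185628e+00,  9.83090808e-04, -2.49239362e+00])}
top {'fovy': 54.19949630532267, 'cx': 272.61705719118964, 'cy': 211.33809191467589, 'k1': -0.10762140274020074, 'eye': array([ 485.64106247, -147.86035531, 1326.41955007]), 'orientation': array([-3.04707741e+00,  1.59139696e-03, -1.58267787e+00])}
wrist {'fovy': 63.32743566467688, 'cx': 278.96228806789156, 'cy': 211.36665979054845, 'k1': -0.08640886075811699, 'eye': array([ 86.71189011, 547.78523554, 383.42429589]), 'orientation': array([2.84821210e+00, 2.11310108e-03, 1.26695650e+00])}
0.15
```

View pics/top0.png

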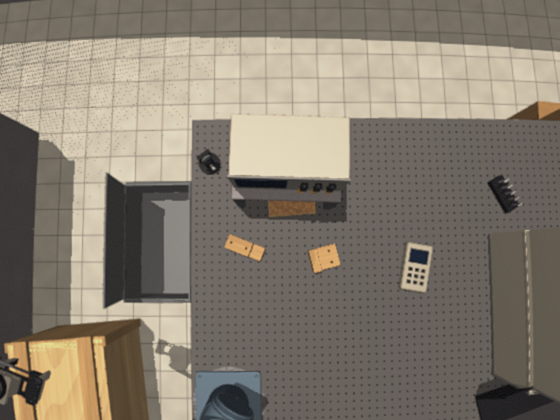

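View pics/scene0.png

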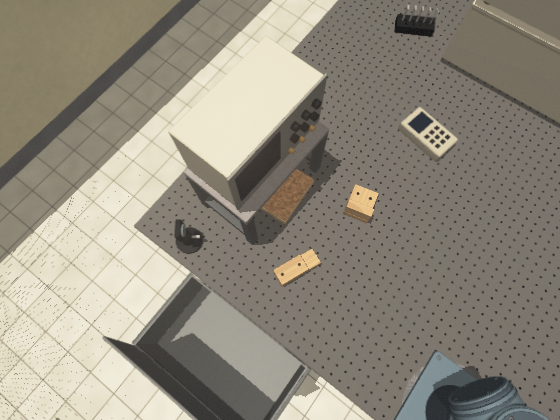

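The top view shows the batten near (245,247), the chock near (325,258), the pad's front edge near (291,208), the mount at (208,161), the meter at (417,267) and the bin mouth at (158,241). The lid stands upright at x≈115. The scene view agrees: batten (298,267), chock (362,202), pad (290,195).

```bash
cat > h.py <<'E'
import numpy as np, cv2
from scipy.spatial.transform import Rotation as R
def cam(d):
    f=d["img"].shape[0]/2/np.tan(np.radians(d["fovy"]/2)); K=np.array([[f,0,d["cx"]],[0,f,d["cy"]],[0,0,1.]])
    return K,np.array([d["k1"],0,0,0.]),R.from_euler("xyz",d["orientation"]).as_matrix(),np.array(d["eye"])
def proj(d,P):
    K,k,M,e=cam(d); rv=cv2.Rodrigues(M.T)[0]
    return cv2.projectPoints(np.atleast_2d(P).astype(float),rv,-M.T@e,K,k)[0][:,0]
def rays(d,px):
    K,k,M,e=cam(d); n=cv2.undistortPoints(np.array(px,float).reshape(-1,1,2),K,k)[:,0]
    return e,np.c_[n,np.ones(len(n))]@M.T
def plane(d,px,z):
    e,r=rays(d,px); return e+r*((z-e[2])/r[:,2])[:,None]
def blobs(d,lo,hi,amin=100):
    m=cv2.inRange(cv2.cvtColor(d["img"],cv2.COLOR_BGR2HSV),lo,hi)
    m=cv2.morphologyEx(m,cv2.MORPH_CLOSE,np.ones((5,5)))
    return [c for c in cv2.findContours(m,cv2.RETR_EXTERNAL,cv2.CHAIN_APPROX_NONE)[0] if cv2.contourArea(c)>amin]
E
python3 - <<'E'
from bench import robot
from h import *
np.set_printoptions(precision=1,suppress=True)
for n in("scene","top"):
    d=robot.get_image(n); print(n)
    for c in blobs(d,(5,70,60),(25,255,255)):
        r=cv2.minAreaRect(c); print(r,cv2.contourArea(c)); b=cv2.boxPoints(r)
        for z in (22,28,41): print(z,plane(d,b,z)[:,:2].tolist())
    print("origin",proj(d,[[0,0,0],[164,525,219],[0,0,300]]))
t=robot.get_image("top"); s=robot.get_image("scene")
print("top bin corners",plane(t,[(190,185),(190,300),(126,185),(126,300)],-4))
print("scope front/board", plane(t,[(231,190),(340,202)],218), "mount",plane(t,[(210,168)],0))
# zoom
a=cv2.resize(t["img"][110:310,100:360],None,fx=3,fy=3,interpolation=cv2.INTER_CUBIC); cv2.imwrite("pics/tz.png",a[:, :780])
a=cv2.resize(s["img"][150:400,100:400],None,fx=2.4,fy=2.4,interpolation=cv2.INTER_CUBIC); cv2.imwrite("pics/sz.png",a)
E
```

```text
scene
((296.4507751464844, 266.48699951171875), (19.291059494018555, 46.2121696472168), 59.74356460571289) 806.5
22 [[541.7019540943438, -9.10686437056593], [495.0663168783134, -122.19636941724562], [448.8440977823245, -101.39962113847946], [495.7007609077247, 9.769821685521293]]
28 [[541.002580046847, -8.39472086325533], [494.6490190440961, -120.80020267685566], [448.70637559690937, -100.12924378048453], [495.2796256311557, 10.36778932991183]]
41 [[539.4872696106039, -6.851743264082373], [493.7448737366253, -117.7751747393441], [448.40797752850995, -97.37675950482881], [494.3671658652561, 11.663385892757958]]
((361.2068786621094, 203.48272705078125), (27.85430145263672, 32.31098937988281), 21.801406860351562) 811.0
22 [[482.3999077731838, -247.90146555115595], [505.4580481063429, -340.8951729109813], [431.3723405913609, -358.2845640951839], [410.33545666902216, -265.7480697246608]]
28 [[482.0592228669656, -245.7449700230807], [504.9778957606575, -338.1762038241259], [431.34029653970725, -355.4604150663507], [410.4306544630953, -263.48362879633635]]
41 [[481.3210722368263, -241.07256
[... 3375 characters left out ...]
136409, -967.9245425687568], [986.2883432260605, -1162.9597857418764], [917.7105749430646, -1151.5985889779413]]
28 [[916.0661384825091, -955.0004936299885], [982.6891229784034, -964.1524547283979], [983.9854923646352, -1158.290585113704], [915.7231644701835, -1146.9816469812652]]
41 [[911.7566485430946, -946.9192676521609], [977.7125922520552, -955.9795977409532], [978.9959821648802, -1148.1739837526636], [911.4171084456082, -1136.9782726551337]]
origin [[228.7 402.7]
 [ 32.4 367.1]
 [216.  446.2]]
top bin corners [[702.2 123.8  -4. ]
 [328.  122.4  -4. ]
 [705.7 339.5  -4. ]
 [327.6 333.4  -4. ]]
scope front/board [[ 650.6  -34.4  218. ]
 [ 614.1 -331.3  218. ]] mount [[757.2  57.2   0. ]]
```

View pics/tz.png

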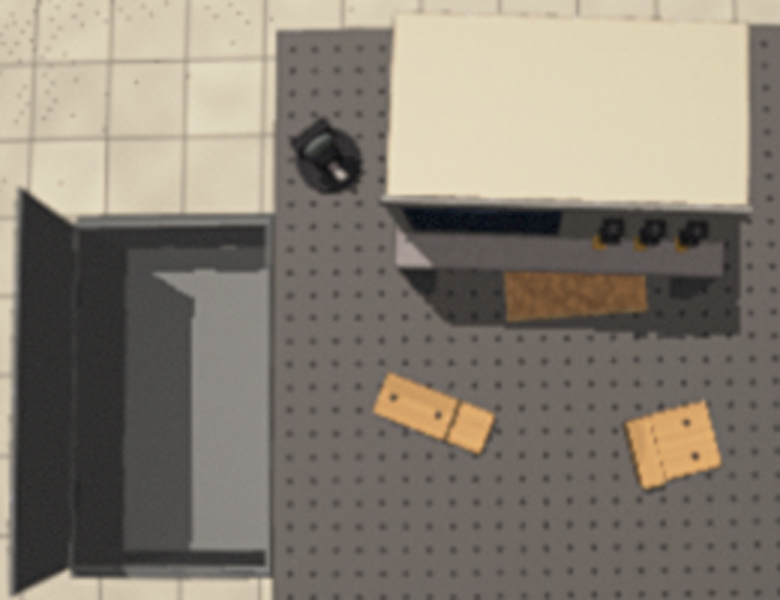

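View pics/sz.png

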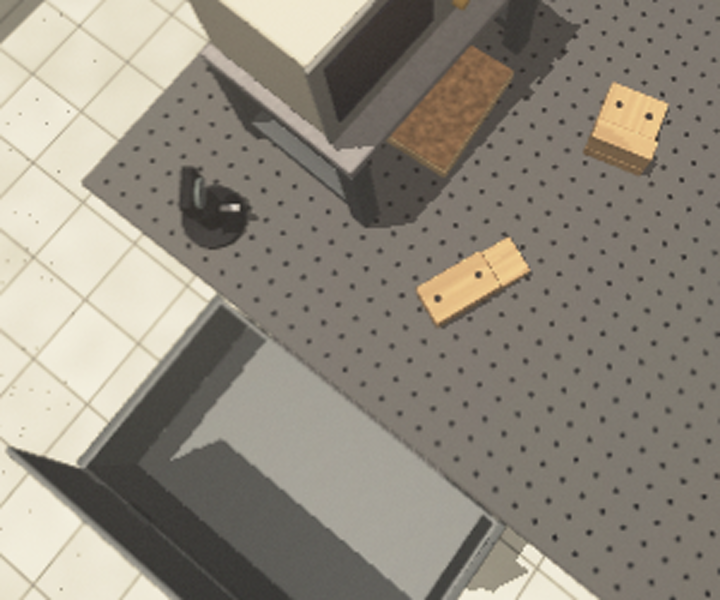

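Zoomed views: the chock's 24 mm upright is the +y strip (zoom px 628–650), with the base beyond it. The batten's thin end points to -y (zoom (470,428)). The pad's front edge is at zoom row ~318 and the board's front edge at row ~270. The lid's free edge is at zoom x≈13–20.

```bash
python3 - <<'E'
from bench import robot
from h import *
np.set_printoptions(precision=2,suppress=True)
t=robot.get_image("top"); w=robot.get_image("wrist")
z=lambda x,y:(100+(x-1)/3,110+(y-1)/3)
print("board front top edge",plane(t,[z(397,268),z(722,276)],218))
print("board edge lower z200",plane(t,[z(397,268),z(722,276)],200))
print("pad front",plane(t,[z(508,321),z(645,311)],28), "mount base",plane(t,[z(332,165)],0))
print("table edge",plane(t,[z(277,60),z(275,300),z(271,575)],0))
print("bin outer corner", plane(t,[z(74,215),z(70,577),z(275,215),z(272,577)],-4))
for th in np.arange(1.3,1.9,.1):
    print(th,(proj(t,[[325,341-216*np.cos(th),-2+216*np.sin(th)],[705,341-216*np.cos(th),-2+216*np.sin(th)]])-100)*3-[0,30])
Rt=R.from_euler("xyz",robot.current_eef_rot()).as_matrix(); print(robot.current_eef_rot(), Rt.T@(w["eye"]-robot.current_tcp_pos()))
q=robot.current_qpos()
D=lambda yaw:[np.pi,0,yaw]
for n,p,o in [("batten",[503,-38,20],D(np.radians(-112.4))),("batten2",[503,-38,20],D(np.radians(67.6))),("chock",[452,-277,35],D(np.radians(14.5))),
  ("pad",[602,-208,27],[np.pi,-.44,0]),("pad+",[602,-208,27],[np.pi,.44,0]),("bin",[400,230,-40],D(0)),("binpi",[400,230,-40],D(np.pi/2)),("lid",[515,420,170],D(0)),("lid",[515,420,170],D(np.pi/2))]:
    print(n,R.from_euler("xyz",o).as_matrix()[:,2],robot.inverse_kinematics(p,o))
E
```

```text
board front top edge [[ 625.82  -37.1   218.  ]
 [ 615.   -332.28  218.  ]]
board edge lower z200 [[ 628.1   -35.3   200.  ]
 [ 617.1  -335.28  200.  ]]
pad front [[ 591.89 -135.57   28.  ]
 [ 600.76 -280.88   28.  ]] mount base [[768.37  56.18   0.  ]]
table edge [[888.57 118.69   0.  ]
 [620.07 117.89   0.  ]
 [324.24 121.57   0.  ]]
bin outer corner [[718.13 345.57  -4.  ]
 [321.1  343.48  -4.  ]
 [714.34 119.5   -4.  ]
 [321.61 121.3   -4.  ]]
1.3 [[ 50.57 600.12]
 [ 57.62 189.48]]
1.4000000000000001 [[ 26.35 600.62]
 [ 34.   189.  ]]
1.5000000000000002 [[  2.64 600.75]
 [ 10.85 188.96]]
1.6000000000000003 [[-20.19 600.53]
 [-11.46 189.35]]
1.7000000000000004 [[-41.79 599.95]
 [-32.6  190.18]]
1.8000000000000005 [[-61.84 599.04]
 [-52.25 191.41]]
[-3.14 -0.    2.84] [  81.06   -1.16 -165.44]
batten [-0.  0. -1.] [-0.3   0.41  1.88 -0.    0.85 -3.05]
batten2 [ 0. -0. -1.] [-0.3   0.41  1.88 -0.    0.85  0.09]
chock [ 0. -0. -1.] [-0.76  0.42  1.81 -0.    0.91  0.56]
pad [ 0.43 -0.   -0.9 ] [-0.66  0.44  1.93  0.59  0.49  0.42]
pad+ [-0.43 -0.   -0.9 ] [-0.41  0.86  1.09 -0.17  1.6   1.19]
bin [ 0. -0. -1.] [ 0.28  0.46  2.03 -0.    0.66  1.85]
binpi [ 0. -0. -1.] [ 0.28  0.46  2.03 -0.    0.66  0.28]
lid [ 0. -0. -1.] [ 0.52  0.5   1.3  -0.    1.34  2.09]
lid [ 0. -0. -1.] [ 0.52  0.5   1.3  -0.    1.34  0.52]
```

```bash
cat > g.py <<'E'
from bench import robot
from h import *
def D(deg): return [np.pi,0,np.radians(deg)]
def st(m): print(m,"t",round(robot.current_t(),1),"w",round(robot.current_gripper_width(),3),"ff",np.round(robot.current_finger_force(),1),"F",np.round(robot.current_contact_force(),1),"p",np.round(robot.current_tcp_pos(),1))
E
python3 - <<'E'
from g import *
p=robot.current_tcp_pos()
robot.move_linear([p[0],p[1],330],speed=250)
robot.move_ptp([503,-39,130],D(-112.4)); st("above")
print(robot.move_linear([503,-39,9],speed=150,f_stop=15))
robot.move_gripper(0.0); st("grip")
robot.move_linear([503,-39,150],speed=250); st("lift")
robot.move_ptp([490,250,110],D(-90))
robot.move_linear([490,250,-65],speed=250,f_stop=15); st("in")
robot.move_gripper(0.7)
robot.move_linear([490,235,130],speed=300); st("out")
robot.move_ptp([452,-277,160],D(-165.5)); robot.move_gripper(1.0)
d=robot.get_image("wrist"); cv2.imwrite("pics/w1.png",d["img"]); st("over chock")
E
```

```text
above t 3.5 w 1.006 ff 0.0 F [-0.1  0.6  0.1] p [503.  -38.5 130. ]
False
grip t 5.3 w 0.477 ff 30.0 F [-0.5 -0.4  0.1] p [503. -39.   9.]
lift t 6.0 w 0.479 ff 30.0 F [-0.3 -1.4 -1.7] p [502.1 -38.7 148.9]
in t 8.0 w 0.482 ff 30.0 F [ 0.7 -0.4 -0.6] p [491.3 249.6 -64. ]
out t 9.3 w 0.7 ff 0.0 F [ 0.4 -0.4 -1.2] p [489.  234.8 128.8]
over chock t 11.9 w 0.998 ff 0.0 F [ 0.4 -0.7  0.1] p [ 452. -277.  160.]
```

View pics/w1.png

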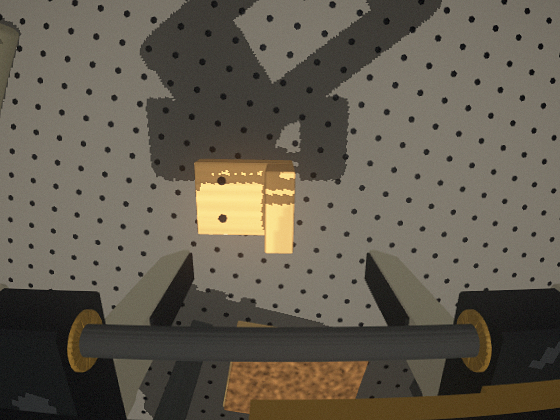

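The wrist view shows the chock's upright (cols 265–295, rows 162–252) midway between the fingertips (cols 192 and 366). Its yaw is aligned too.

```bash
python3 - <<'E'
from g import *
d=robot.get_image("wrist"); print(proj(d,[[452,-277,64]]), plane(d,[(280,215)],64)[0])
c=plane(d,[(280,215)],64)[0]
x,y=np.clip(c[:2],[437,-292],[467,-262])
robot.move_linear([x,y,120],speed=200)
print(robot.move_linear([x,y,32],speed=150,f_stop=15))
robot.move_gripper(0.0); st("grip")
robot.move_linear([x,y,160],speed=250); st("lift")
robot.move_ptp([388,230,130],D(-90))
robot.move_linear([388,230,-60],speed=250,f_stop=15); st("in")
robot.move_gripper(0.45)
robot.move_linear([388,225,140],speed=300); st("out")
robot.move_ptp([540,-190,250],[np.pi,.44,np.pi]); st("padpre")
d=robot.get_image("top"); cv2.imwrite("pics/t2.png",d["img"][100:320,90:370].repeat(2,0).repeat(2,1))
d=robot.get_image("wrist"); cv2.imwrite("pics/w2.png",d["img"])
cv2.imwrite("pics/c2.png",cv2.vconcat([cv2.imread("pics/t2.png")[:, :560],cv2.resize(d["img"],(560,420))[:160]]))
E
```

```text
[[280.19706559 214.51356898]] [ 452.43668456 -277.05048996   64.        ]
False
grip t 14.1 w 0.257 ff 29.9 F [0.3 0.  0.1] p [ 452.4 -277.    31.9]
lift t 14.8 w 0.252 ff 29.9 F [ 0.4  0.1 -1.3] p [ 451.9 -276.5  159.1]
in t 17.5 w 0.257 ff 29.9 F [ 0.2  0.9 -0.6] p [389.  229.9 -59.4]
out t 18.9 w 0.453 ff 0.0 F [-0.7 -0.1  0.2] p [387.  224.8 138.9]
padpre t 20.6 w 0.447 ff 0.0 F [-0.3  0.8  1.1] p [ 539.9 -188.9  249.3]
```

View pics/c2.png

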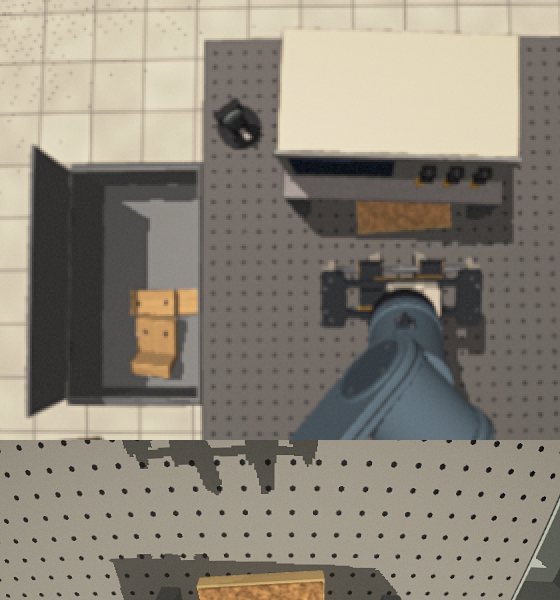

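Both wooden pieces lie in the bin: batten around (165,302) and chock around (155,345) in the crop. The pad still shows its front edge at (405,215). I'll now press on it and drag it out.

```bash
cat >> g.py <<'E'
def press(x,y,z0,F=20,zmin=15):
    r=robot.move_linear([x,y,zmin],speed=25,f_stop=F); st("press %s"%r)
    for _ in range(6):
        robot.sleep(.1); f=robot.current_contact_force()[2]
        if 17<f<24: break
        p=robot.current_tcp_pos(); robot.move_linear([p[0],p[1],p[2]+(-.4 if f<17 else .4)],speed=20)
    st("set")
E
python3 - <<'E'
from g import *
robot.move_linear([575,-209,80],speed=250)
robot.move_linear([612,-209,42],speed=150,f_stop=12)
press(612,-209,42)
E
```

```text
press True t 22.6 w 0.453 ff 5.0 F [-5.2  0.5 10.9] p [ 612.4 -209.2   31.3]
set t 24.7 w 0.447 ff 3.6 F [-3.9  0.5  7.6] p [ 612.4 -209.3   31.5]
```

```bash
python3 - <<'E'
from g import *
for z in (31,30,29,28,27,26,25,24):
    robot.move_linear([612,-209,z],speed=40); robot.sleep(.1)
    F=robot.current_contact_force(); print(z,np.round(F,1))
    if F[2]>17: break
st("")
E
```

```text
31 [-2.7  0.9  6.2]
30 [-6.9  1.9 12.4]
29 [-9.6  2.3 19.3]
 t 25.8 w 0.448 ff 9.8 F [-9.6  2.3 19.3] p [ 612.5 -209.3   31.1]
```

```bash
python3 - <<'E'
from g import *
z=28.7
for x in (580,545,508):
    robot.move_linear([x,-209,z],speed=70); F=robot.current_contact_force(); st(x)
    z+= -.5 if F[2]<16 else .5 if F[2]>23 else 0
robot.move_linear([500,-209,70],speed=200)
robot.move_ptp([470,-209,200],D(180)); st("up")
d=robot.get_image("top"); cv2.imwrite("pics/t3.png",d["img"][100:320,90:370].repeat(2,0).repeat(2,1))
E
```

```text
580 t 26.4 w 0.448 ff 6.1 F [-0.7 -0.3 11.3] p [ 582.3 -211.1   31.3]
545 t 27.0 w 0.448 ff 7.2 F [-0.1  0.3 14.3] p [ 547.8 -211.8   31.3]
508 t 27.7 w 0.45 ff 8.7 F [ 2.3  0.  17.6] p [ 511.3 -212.4   31.2]
up t 28.8 w 0.452 ff 0.0 F [ 0.3 -0.3 -0.6] p [ 469.7 -207.6  197.6]
```

View pics/t3.png

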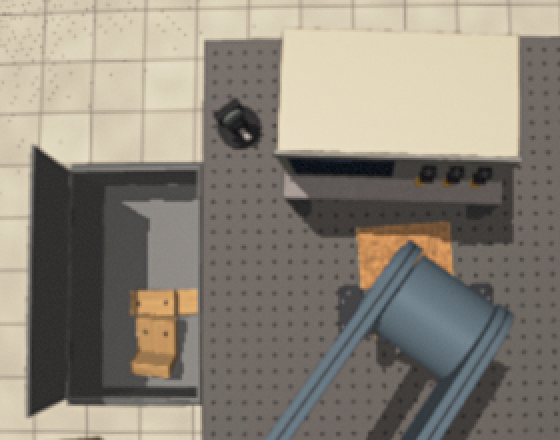

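The pad came out about 100 mm: its rear edge is now at crop (357,229)–(451,222), clear of the riser. Next I'll press on its trailing part and drag it to +y.

```bash
cat > drag.py <<'E'
from g import *
def pressdown(x,y,z,o,F=19):
    while z>22:
        robot.move_linear([x,y,z],speed=60); f=robot.current_contact_force()[2]
        if f>F: break
        z-=1 if f>2 else 1.5
    st("pressed z=%.1f"%z); return z
E
python3 - <<'E'
from drag import *
d=robot.get_image("top")
print("rear",plane(d,[(90+357/2,214.5),(90+451/2,211)],28))
o=[np.pi,.2,np.pi]
robot.move_gripper(0.15)
robot.move_ptp([545,-254,90],o); robot.move_linear([545,-254,36],speed=120,f_stop=10)
z=pressdown(545,-254,33,o)
for x,y in ((545,-225),(545,-180),(545,-120),(545,-60)):
    robot.move_linear([x,y,z],speed=90); f=robot.current_contact_force()[2]; st("drag")
    z+= -.6 if f<17 else .5 if f>23 else 0
d=robot.get_image("top"); cv2.imwrite("pics/t4.png",d["img"][100:320,90:370].repeat(2,0).repeat(2,1)); print(z)
E
```

```text
rear [[ 598.81532425 -134.0622883    28.        ]
 [ 608.18306178 -283.69591999   28.        ]]
pressed z=26.5 t 32.3 w 0.148 ff 11.5 F [-9.2  4.2 22.3] p [ 545.4 -254.2   29.3]
drag t 32.7 w 0.151 ff 6.8 F [-0.3 -0.5 13.1] p [ 547.7 -227.    29.5]
drag t 33.4 w 0.15 ff 7.5 F [ 0.6 -2.2 14.8] p [ 548.8 -182.7   29.5]
drag t 34.2 w 0.148 ff 8.7 F [ 0.3 -3.2 17.3] p [ 549.9 -123.    29.4]
drag t 35.0 w 0.151 ff 8.9 F [ 0.7 -3.2 18.3] p [550.2 -62.5  29.4]
25.299999999999997
```

View pics/t4.png

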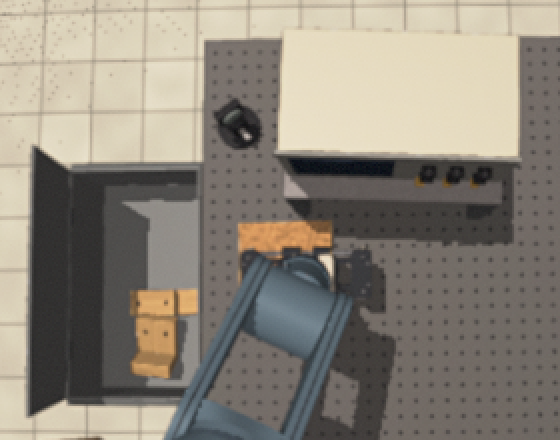

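The pad follows cleanly: crop x 239–332, rows 222 down. Its centre is at y≈-20 with the fingertips 42 mm behind that, so I'll carry on to the edge.

```bash
python3 - <<'E'
from drag import *
z=25.3
for x,y in ((545,0),(553,45),(562,85),(566,112)):
    robot.move_linear([x,y,z],speed=90); f=robot.current_contact_force()[2]; st("drag")
    z+= -.5 if f<16 else .5 if f>23 else 0
p=robot.current_tcp_pos()
robot.move_linear([p[0],p[1]-25,130],speed=400); st("lift")
robot.move_linear([430,0,250],speed=300)
d=robot.get_image("top"); cv2.imwrite("pics/t5.png",d["img"][100:320,90:370].repeat(2,0).repeat(2,1))
E
```

```text
drag t 35.9 w 0.15 ff 9.1 F [ 0.6 -3.5 17.8] p [550.4  -1.8  29.4]
drag t 36.5 w 0.149 ff 9.4 F [-0.3 -3.1 17.4] p [558.2  43.8  29.4]
drag t 37.2 w 0.152 ff 9.3 F [-0.1 -2.5 18.7] p [567.   84.3  29.4]
drag t 37.6 w 0.152 ff 9.6 F [-0.1 -5.8 18.8] p [571.1 111.   29.7]
lift t 38.0 w 0.149 ff 0.0 F [-0.1  1.2 -0.3] p [572.4  85.5 132.2]
```

View pics/t5.png

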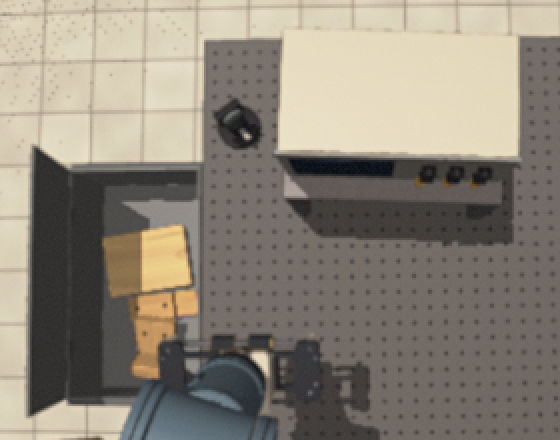

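The pad flipped over and lies flat in the bin (crop (147,260)), so all three pieces are in. Next I'll lower the lid with the closed fingertips along its arc.

```bash
python3 - <<'E'
from g import *
robot.move_linear([430,0,340],speed=400); robot.move_gripper(0.0)
robot.move_ptp([515,425,340],D(90))
robot.move_linear([515,425,165],speed=250,f_stop=12); st("behind")
print(robot.move_linear([515,340,165],speed=120,f_stop=12)); st("near")
hy,hz,r=343,0,180
for th in (1.4,1.2,1.0,.8,.6,.45,.3,.2,.1):
    robot.move_linear([515,hy-r*np.cos(th)+7.5,hz+r*np.sin(th)],speed=100 if th>.4 else 60)
    print(th,np.round(robot.current_contact_force(),1))
print(robot.move_linear([515,hy-r-5,-12],speed=30,f_stop=12)); robot.sleep(.2); st("shut")
E
```

```text
behind t 42.7 w 0.004 ff 0.0 F [ 0.2  1.1 -0.1] p [516.  425.2 166.7]
False
near t 43.5 w 0.005 ff 0.0 F [ 0.5  0.1 -0.5] p [515.2 340.4 165.3]
1.4 [ 0.3 -0.2 -0.1]
1.2 [-0.1  0.   0.3]
1.0 [-0.8 -0.6 -0.7]
0.8 [-0.1  0.2 -0. ]
0.6 [-0.2 -0.1  0.8]
0.45 [ 0.4 -0.1 -0.2]
0.3 [ 0.4  0.2 -1. ]
0.2 [-0.5 -0.5 -0.1]
0.1 [-0.6 -1.1  0. ]
True
shut t 48.7 w 0.001 ff 3.6 F [-0.8  0.   7.8] p [515.3 164.5   2.2]
```

```bash
python3 - <<'E'
from g import *
# press near free edge firmly then retreat
print(robot.move_linear([515,165,-12],speed=20,f_stop=6)); st("press")
robot.move_linear([515,165,120],speed=250)
robot.move_linear([400,0,250],speed=300); robot.sleep(.2); st("away")
d=robot.get_image("top"); s=robot.get_image("scene")
cv2.imwrite("pics/t6.png",cv2.hconcat([d["img"][100:320,90:370],s["img"][200:420,100:380]]))
E
```

```text
True
press t 48.9 w 0.007 ff 2.5 F [0.1 0.2 3.9] p [515.3 164.5   2.2]
away t 50.7 w 0.006 ff 0.0 F [0.  0.6 0.1] p [399.9   0.8 248.9]
```

View pics/t6.png

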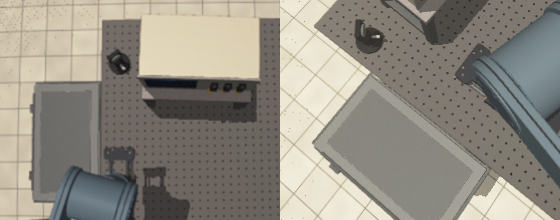

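The lid lies flat over the bin in both views. I'll press once more near the free edge to confirm it's on its stop, since its 6 mm thickness on a rim at -4 mm should put the top at z=2.

```bash
python3 - <<'E'
from g import *
robot.move_ptp([515,145,60],D(90))
robot.move_linear([515,145,8],speed=80,f_stop=10)
for z in (3,1,0,-1):
    robot.move_linear([515,145,z],speed=20); robot.sleep(.1); st(z)
    if robot.current_contact_force()[2]>12: break
robot.move_linear([515,145,100],speed=200); robot.move_linear([400,0,250],speed=300); robot.sleep(.3); st("away")
robot.hand_in()
E
```

```text
3 t 53.1 w 0.006 ff 0.0 F [-0.2 -0.1 -0.6] p [515.  145.    3.1]
1 t 53.5 w 0.005 ff 5.1 F [-3.  -0.3 10.3] p [515.4 145.1   2.2]
0 t 53.8 w 0.001 ff 9.2 F [-5.3 -0.5 17.8] p [515.5 145.1   2.1]
away t 55.7 w 0.007 ff 0.0 F [-1.   0.   0.7] p [400.    0.6 249.2]
the job is handed in; nothing more can be done
```

The batten, chock and pad are in the bin, the lid was lowered slowly and is shut on its stop, the mount and meter were left untouched, and I handed the job in at about 56 s of the 72 s allowed.

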